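# Bolt the template into the routing jig

### The job

Lock the template into the routing jig: press the spring catch (the long flat paddle beside the bolt) down with one fingertip and, while holding it down, push the bolt by its upright tab with the other fingertip until it is fully home over the template. Then let go, so that the catch springs right back up and locks the bolt. Only press and push: do not grasp or lift anything, and leave the template and the other things where they lie.

Things in the scene. Friction and masses are not known exactly. Their poses are not given: they have to be found in the camera images.
- jig: routing jig, screwed to the bench: dark board 370 x 250 x 18 mm with the latch (bolt and catch) on a plywood riser (top 28 mm above the bench) and, at its far end, the template. Origin on the bench surface under the latch; the board reaches x -135 to +235, y -125 to +125 mm. Its x axis is the way the bolt slides home, y is left of that, z up
- bolt (a joint): travel of the steel bolt along jig +x, m: 0 drawn back, 0.040 home at its stop, nose about 25 mm over the template. Flat bar 150 x 16 x 12 mm (top 46 mm above bench) on the line jig y +30 mm, upright tab at its rear end; about 2 N friction. A comb on its right side has notches every 13 mm: while the catch is up its tooth stands in one and stops the bolt (2 to 3 mm of play)
- bolt_tab (a point): middle of the top edge of the rear (jig -x) face of the bolt's upright tab. The tab is a plate 30 mm wide (jig y), 8 mm thick (jig x), top 80 mm above the bench; push its rear face towards jig +x. Behind it is free space down to the riser, 28 mm above the bench. Moves with the bolt
- catch (a joint): how far the spring catch is pressed down, m: 0 up, 0.010 at its bottom stop. The bolt is free beyond about 0.005. Spring: about 2 N to start, 6 N at the bottom. Let go, it springs up by itself wherever its tooth meets a notch of the bolt (the last one at bolt 0.037 to 0.040)
- catch_top (a point): centre of the top of the catch's paddle: flat ribbed steel plate 90 mm long (jig x), 32 mm wide (jig y), on the line jig y -26 mm, 56 mm right of the bolt's line; top 60 mm above the bench when up, 50 mm at the bottom stop. A fingertip may slide along it while pressing. With the bolt drawn back the tab's rear face is 6.5 mm behind (jig -x) this point; the paddle reaches 38 mm further back
- template: loose brown fibreboard headstock template, 137 x 96 x 12 mm, lying in its seat at the far end of the jig; origin under its middle
- pencil: green wooden pencil, 165 x 8 x 8 mm, lying on the jig board to the left of the latch; origin under its middle
- thumb_plane: small brass thumb plane with a wooden wedge, 75 x 26 mm, 31 mm high, on the jig board to the right of the template; origin under its middle
- tape_roll: roll of yellow masking tape, 90 mm across, 25 mm high, lying flat on the bench; origin under its middle
- screwdriver: screwdriver lying on the bench to the left of the jig, about 200 mm long; origin under its middle
- sanding_block: cork sanding block 110 x 60 x 35 mm on the bench; origin under its middle
- glue_bottle: white glue bottle with an orange cap, 54 mm across, 150 mm high, standing on the bench; origin under its middle
- steel_rule: metal rule 300 x 28 x 4 mm lying on the bench to the left of the jig; origin under its middle

How it is judged:
On the way, in this order (a step that is already met when the one before it is completed fails the run):
1. a fingertip holds the catch down while the bolt slides on its way (value of joint bolt above 0.008 m and value of joint catch above 0.0035 m and contact force between the fingers and catch above 0.3 N), for 0.1 s.
2. the bolt is fully home (value of joint bolt above 0.036 m), for 0.1 s.
At the end, for the whole second after the job is handed in: the bolt is home (at least 36 of its 40 mm), the catch is back up (within 2 mm), the template is within 15 mm and the other things within 30 mm of where they began (value of joint bolt above 0.036 m and value of joint catch below 0.002 m and distance of template from where it was at the start of the episode below 0.015 m and distance of each of pencil, thumb_plane, tape_roll, screwdriver, sanding_block, glue_bottle, steel_rule from where it was at the start of the episode below 0.03 m); the robot touches nothing.
It fails at once if the template is lifted, carried or shoved out of its place (distance of template from where it was at the start of the episode above 0.015 m).
It fails at once if another thing on the bench is carried off or knocked away (distance of any of pencil, thumb_plane, tape_roll, screwdriver, sanding_block, glue_bottle, steel_rule from where it was at the start of the episode above 0.03 m).
It also fails if it takes over 32 s, if anything falls off the work surface, if the arm or the gripper's body presses on something with over 40 N, if the wrist force passes 120 N, or if a joint passes its speed limit or range.

### The arm

A 7-joint arm with a two-finger parallel gripper is mounted at the origin on the work surface. World frame = base frame: x ahead of the robot, y to its left, z up, the work surface at z = 0. Lengths are in m, angles in rad, forces in N, time in s.
With the tool pointing down it reaches from about 0.425 to 1.025 m from the base axis. Payload 9.4 kg.
Tool frame: the origin (TCP) lies midway between the tips of the shut fingers; the grasp point (between the pads) lies 19 mm behind it; z points along the fingers, y is the line along which they close (so a half turn about z gives the same grasp; the last joint's range is limited). The gripper opens to 93 mm and grips with 3 to 60 N. Pads are 15 mm wide; open, the fingers measure 128 mm over their backs; the gripper's body (75 mm by 188 mm) begins 65 mm behind the grasp point.
Start: joints at [-1.342, 0.599, -0.003, 1.599, 0.002, 0.943, -0.08], TCP at [0.218, 0.691, 0.219] pointing down, gripper open.
Joint ranges: [-2.57, 2.57], [-0.35, 1.97], [-1.29, 1.29], [0.11, 2.56], [-1.05, 4.19], [0.11, 1.86], [-2.63, 2.63]. Speed limits (rad/s): [2.22, 2.22, 3.01, 3.01, 3.14, 3.14, 3.14].

### API

Orientations are given as a unit quaternion [x, y, z, w].
In Python, from plant import ctrl gives the robot as it stands.
- The arm moves only by the tool move_arm, never from a script. Its argument "deltas" is a list that holds one entry, the list of rows, each a list of 5 numbers: the shift along the tool's x, y, z in mm, then the turn about the tool's z in rad, then the opening, from 0 (shut) to 1 (fully open). In form: [[[x, y, z, twist, fingers], ...]]. A call has 1 to 8 rows; each row shifts and turns the commanded pose from where the row before left it, along the tool's axes as they then stand; what a row does not reach is not made up. A row lasts 1/12 s, in which the tool goes at most 41.7 mm and 7.16 degrees, less where a joint would pass 70% of its speed; a pose out of reach is approached as far as the arm can. A call with a gripper value outside its range is refused whole. The fingers move at their own pace and stop on an object; "force" is the grip in N (left out, the last holds). Time passes only in rows, so rows that do not move let the fingers close. It gives the time, the measured TCP pose, the force, the opening and the grip force at its end, in the units of the state.
- ctrl.sense(): the state, without advancing time (a new reading comes with each control period).
- ctrl.get_image(name): name is "scene" or "side" or "wrist"; returns the picture (480x640x3 uint8, red, green, blue); there is no depth.
- ctrl.get_calibration(name): a dict with "K" (3x3 intrinsics, pixels), "rvec" (rotation vector, rad) and "tvec" (3), from world to camera coordinates, as OpenCV has them. Camera axes: x right, y down, z forward; pixel columns grow to the right and rows downward; lengths in m; the calibration is good to about 2 mm. The wrist camera is an equidistant fisheye: a pixel r from the principal point sees the ray r / f radians off the axis. A picture is of the moment at which its call begins: read the wrist's pose just before it. get_calibration takes no time and is no camera call; for the wrist camera it gives the pose at the moment of the call.
- ctrl.sign_off(): hands the job in; it is judged then, once.
The state is a dict: "time_s": time; "joint_positions": joint angles; "dq": joint speeds; "effort": joint torques, N m; "tool_pos": TCP position; "tcp_rot": TCP orientation; "contact_force": force on the tool from outside, world axes, zero at the start; "torque": the same for the moment, N m; "width": opening from 0.0 (shut) to 1.0 (fully open); "grip_force": force on a finger pad.
Only numpy, scipy, OpenCV 4.12 (cv2) and the standard library are available. Lean on these libraries where they do the work, as an engineer would, in place of code of your own. Each camera call takes 0.05 s, during which the arm holds its last target. There are 200 camera calls.

## Working session

There is one attempt and no reset: what is moved stays moved. The work goes in short steps, Python scripts to look and compute and a tool call to move; the robot and the scene stay as the last step left them, time stands still between calls to the robot, and variables do not carry over. Pictures are saved under pics/ and viewed, at most 10 in all, crops included, and the job is handed in when it is done.

Besides the shell and the picture viewer there is one more tool, called by a JSON object that holds its "op" and its "data", one argument or row to a line. move_arm: Moves the arm, as the interface text tells. Its arguments: {"type":"object","properties":{"deltas":{"type":"array","items":{"type":"array","items":{"type":"array","items":{"type":"number"}}}},"force":{"type":"number"}},"required":["deltas"]}

```bash
mkdir -p pics
python3 - <<'E'
from plant import ctrl
import cv2,numpy as np
for n in ["scene","side"]:
    cv2.imwrite(f"pics/{n}0.png",ctrl.get_image(n)[:,:,::-1]); c=ctrl.get_calibration(n); print(n,c)
s=ctrl.sense();print(s)
E
```

```text
scene {'K': array([[459.16612201,   0.        , 324.87274929],
       [  0.        , 459.16612201, 233.35947315],
       [  0.        ,   0.        ,   1.        ]]), 'rvec': array([ 0.69228207,  2.61812663, -1.15753227]), 'tvec': array([ 0.48724934, -0.20258347,  1.23909523])}
side {'K': array([[458.59099672,   0.        , 329.10044101],
       [  0.        , 458.59099672, 238.48003268],
       [  0.        ,   0.        ,   1.        ]]), 'rvec': array([ 0.78313709, -2.52055494,  1.16197406]), 'tvec': array([0.55130451, 0.23827157, 0.6812803 ])}
{'time_s': 0.1, 'joint_positions': array([-1.34169803,  0.6000494 , -0.00254253,  1.60003476,  0.00179168,
        0.94287719, -0.07980366]), 'dq': array([ 9.76956131e-04, -2.19778306e-03, -2.24345164e-04, -3.13341819e-04,
       -1.60612817e-03, -1.06428665e-03,  7.41161314e-05]), 'effort': array([ 6.41556762e-03, -7.66563177e+01,  1.50260523e+00, -2.52936548e+01,
       -5.23163367e-02,  1.35463456e-02,  7.85185625e-05]), 'tool_pos': array([0.2181481 , 0.69095883, 0.21784864]), 'tcp_rot': array([ 1.52279731e-01,  9.88337198e-01, -6.81860729e-04, -4.35176818e-05]), 'contact_force': array([ 0.21298291, -0.02223221, -0.50909125]), 'torque': array([-0.00501721, -0.02150055, -0.02920282]), 'grip_force': 0.0, 'width': 1.0033871932337186}
```

View pics/scene0.png

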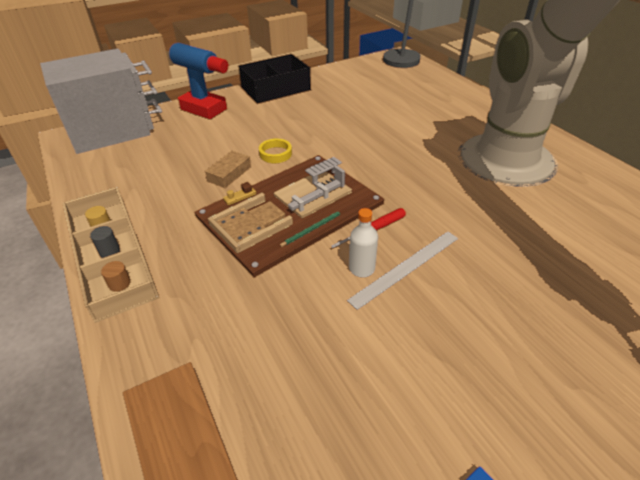

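View pics/side0.png

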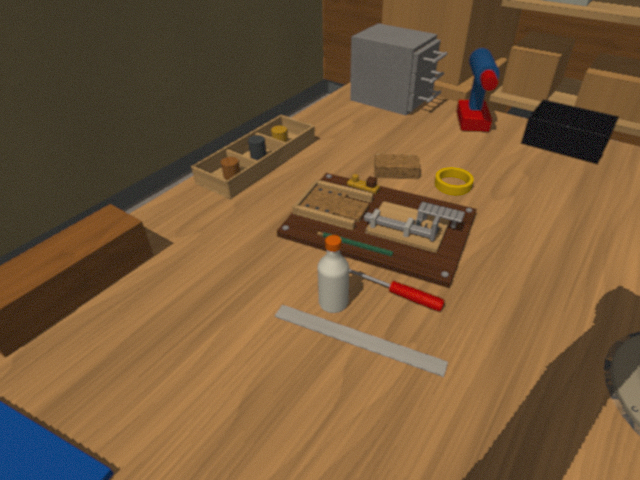

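Both views show the jig in mid-bench. In the scene view the board corners are near (197,211), (318,157), (383,202) and (255,270). In the side view they are near (279,232), (330,177), (476,207) and (447,277). I'll enlarge both.

Run:
```python
import cv2,numpy as np
a=cv2.imread("pics/scene0.png")[145:280,190:390]; b=cv2.imread("pics/side0.png")[165:285,270:490]
cv2.imwrite("pics/a.png",cv2.resize(a,None,fx=4,fy=4,interpolation=cv2.INTER_CUBIC))
cv2.imwrite("pics/b.png",cv2.resize(b,None,fx=3.6,fy=3.6,interpolation=cv2.INTER_CUBIC))
```

```text
(no output)
```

View pics/a.png

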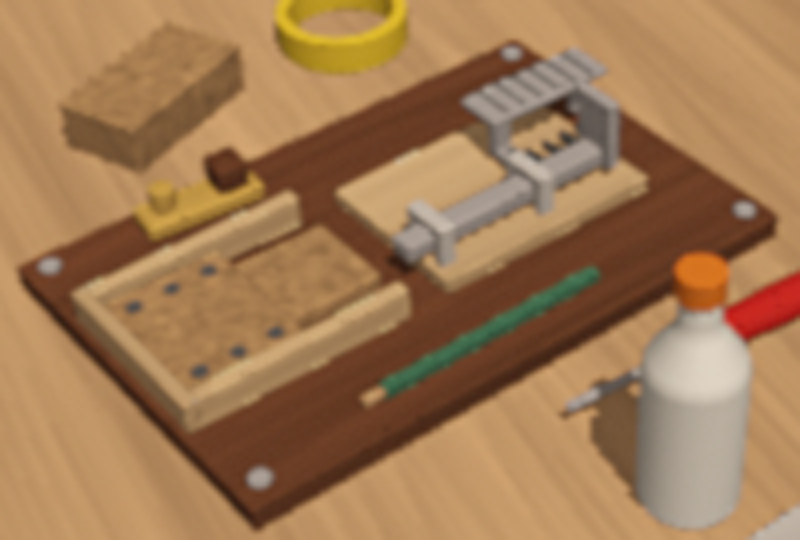

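View pics/b.png

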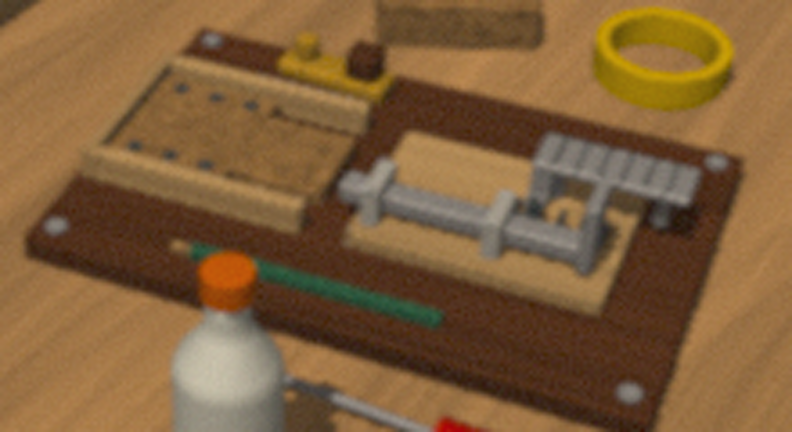

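The crops show the latch clearly. Paddle corners in the scene crop are (487,120), (463,98), (575,48) and (607,70). In the side crop they are (535,160), (545,135), (698,168) and (692,202). I'll triangulate these with the board corners and fit the jig pose.

```bash
cat > h.py <<'E'
import cv2,numpy as np
from plant import ctrl
def P(n):
    c=ctrl.get_calibration(n); R=cv2.Rodrigues(c["rvec"])[0]; return c["K"]@np.c_[R,c["tvec"]]
def tri(us,ws):
    X=cv2.triangulatePoints(P("scene"),P("side"),np.float64(us).T,np.float64(ws).T); return (X[:3]/X[3]).T
E
python3 - <<'E'
from h import *
A=np.array([(258,513),(22,272),(515,40),(775,220),(487,120),(463,98),(575,48),(607,70)])
B=np.array([(28,243),(203,30),(742,160),(652,425),(535,160),(545,135),(698,168),(692,202)])
X=tri((A+.5)/4-.5+[190,145],(B+.5)/3.6-.5+[270,165]); print(X.round(4))
J=np.array([(235,125),(235,-125),(-135,-125),(-135,125)])/1e3
M=X[:4,:2];d=J-J.mean(0);w=M-M.mean(0)
yaw=np.arctan2((d[:,0]*w[:,1]-d[:,1]*w[:,0]).sum(),(d*w).sum());R=np.array([[np.cos(yaw),-np.sin(yaw)],[np.sin(yaw),np.cos(yaw)]])
o=M.mean(0)-R@J.mean(0);print("yaw",yaw,"o",o,"res mm",((J@R.T+o-M)*1e3).round(1))
print("paddle in jig mm",((X[4:,:2]-o)@R*1e3).round(1))
E
```

```text
[[ 0.7573  0.0648  0.0148]
 [ 0.8021 -0.1763  0.0172]
 [ 0.4427 -0.2409  0.0191]
 [ 0.3983 -0.0024  0.0137]
 [ 0.5276 -0.1191  0.0587]
 [ 0.5321 -0.1406  0.0624]
 [ 0.4457 -0.1571  0.0623]
 [ 0.4379 -0.1313  0.0582]]
yaw 0.1820522363255967 o [ 0.5509423  -0.09774871] res mm [[ 2.1  2.9]
 [ 2.6 -1.8]
 [-1.9 -4.2]
 [-2.8  3.1]]
paddle in jig mm [[ -26.8  -16.8]
 [ -26.3  -38.7]
 [-114.2  -39.3]
 [-117.2  -12.5]]
```

The heights check out: about 60 mm for the paddle and 15–19 mm for the board. The paddle centre is at jig (-71,-26). The pose is yaw 0.18, origin (0.551,-0.098). Plan: tool y along jig y (twist about -0.49), fingers opened to about 0.45 so the tips straddle the paddle and tab lines.

{"op": "move_arm", "data": {
  "deltas": [
    [[0,0,0,-0.122,0.45],[0,0,0,-0.122,0.45],[0,0,0,-0.122,0.45],[0,0,0,-0.122,0.45],[-11,-34,0,0,0.45],[-11,-34,0,0,0.45],[-11,-34,0,0,0.45],[-11,-34,0,0,0.45]]
  ]
}}

```text
time_s: 0.77
tool_pos: [0.2866, 0.5639, 0.2181]
tcp_rot: [-0.091, 0.996, -0.0, -0.0]
contact_force: [0.1, 0.6, -0.1]
width: 0.481
grip_force: 0.0
```

{"op": "move_arm", "data": {
  "deltas": [
    [[-11,-34,0,0,0.45],[-11,-34,0,0,0.45],[-11,-34,0,0,0.45],[-11,-34,0,0,0.45],[-11,-34,0,0,0.45],[-11,-34,0,0,0.45],[-11,-34,0,0,0.45],[-11,-34,0,0,0.45]]
  ]
}}

```text
time_s: 1.43
tool_pos: [0.4225, 0.3123, 0.2185]
tcp_rot: [-0.091, 0.996, -0.0, -0.0]
contact_force: [0.6, 0.5, -0.3]
width: 0.45
grip_force: 0.0
```

Run:
```python
from h import *
s=ctrl.sense();print(s["tool_pos"],s["tcp_rot"],s["width"])
A=np.array([(363,271)]);B=np.array([(334,307)])
X=tri(A,B);print("bottle",X)
```

```text
[0.42245536 0.31229752 0.21850751] [-9.10173034e-02  9.95849300e-01 -1.14288858e-04 -9.42135253e-05] 0.45047847536268293
bottle [[ 0.5540501   0.15208521 -0.00749922]]
```

{"op": "move_arm", "data": {
  "deltas": [
    [[4,-38,0,0,0.45],[4,-38,0,0,0.45],[4,-38,0,0,0.45],[4,-38,0,0,0.45],[4,-38,0,0,0.45],[4,-38,0,0,0.45],[4,-38,0,0,0.45],[4,-38,0,0,0.45]]
  ]
}}

```text
time_s: 2.1
tool_pos: [0.4453, 0.0074, 0.2186]
tcp_rot: [-0.091, 0.996, -0.0, -0.0]
contact_force: [0.8, 0.6, -0.1]
width: 0.451
grip_force: 0.0
```

{"op": "move_arm", "data": {
  "deltas": [
    [[4,-38,0,0,0.45],[4,-38,0,0,0.45],[4,-34,0,0,0.45],[0,0,30,0,0.45],[0,0,30,0,0.45],[0,0,0,0,0.45],[0,0,0,0,0.45]]
  ]
}}

```text
time_s: 2.68
tool_pos: [0.4527, -0.1009, 0.1579]
tcp_rot: [-0.091, 0.996, 0.0, -0.002]
contact_force: [0.2, -0.1, 0.7]
width: 0.452
grip_force: 0.0
```

Run:
```python
from h import *
s=ctrl.sense();print(s["tool_pos"],s["tcp_rot"],s["width"],s["time_s"])
print(ctrl.get_calibration("wrist"))
cv2.imwrite("pics/w1.png",ctrl.get_image("wrist")[:,:,::-1])
```

```text
[ 0.45273068 -0.10092643  0.15792872] [-9.09912643e-02  9.95849914e-01  4.19872664e-04 -1.83348819e-03] 0.4520592605934846 2.6833
{'K': array([[371.64829954,   0.        , 320.94620201],
       [  0.        , 371.64829954, 239.47416083],
       [  0.        ,   0.        ,   1.        ]]), 'rvec': array([-1.87355796, -2.2546618 , -0.34146131]), 'tvec': array([ 0.18140079, -0.42399177,  0.20868396])}
```

View pics/w1.png

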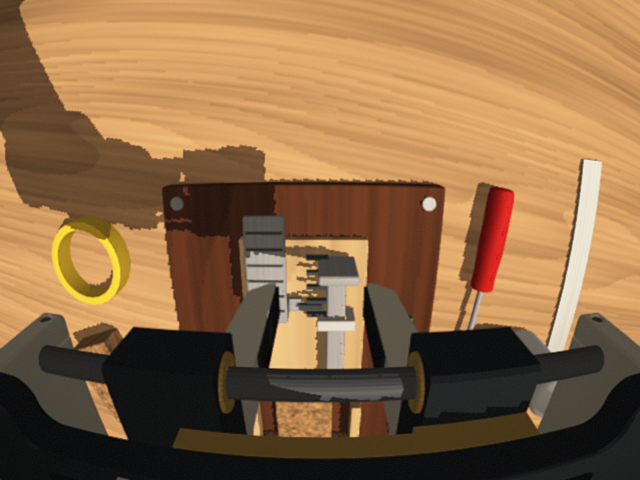

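The wrist view shows the paddle at about (244–287, 216–322), the tab top near (322–357, 257–282), and the finger tips near (278,287) and (368,287). I'll enlarge it.

Run:
```python
import cv2
a=cv2.imread("pics/w1.png")[175:335,155:455]
cv2.imwrite("pics/w1c.png",cv2.resize(a,(795,424),interpolation=cv2.INTER_CUBIC))
```

```text
(no output)
```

View pics/w1c.png

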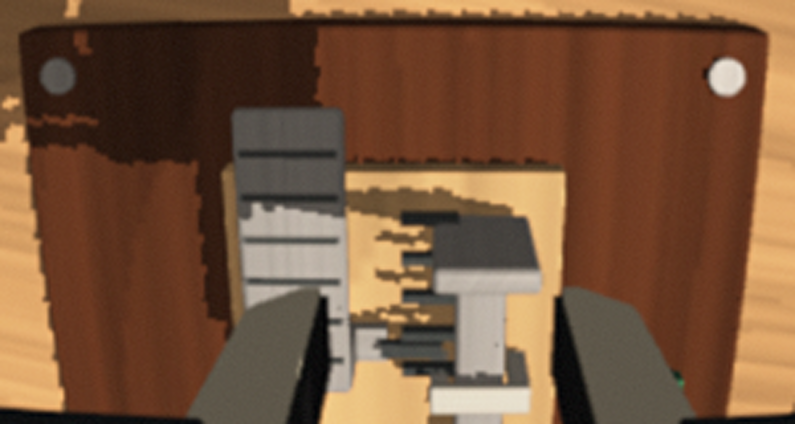

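Crop reading: the tab's rear face is the dark area, with its top edge at (435,268)–(540,268). Paddle rear corners are (233,109) and (342,109), front corners about (245,388) and (350,388). Finger tips are about (308,290) and (575,288).

```bash
cat >> h.py <<'E'
def wray(c,uv,z):
    uv=np.float64(uv).reshape(-1,1,2)
    r=cv2.fisheye.undistortPoints(uv,c["K"],np.zeros(4)).reshape(-1,2)
    R=cv2.Rodrigues(c["rvec"])[0]; C=-R.T@c["tvec"]; d=np.c_[r,np.ones(len(r))]@R
    return C+d*((np.asarray(z)-C[2])/d[:,2])[:,None], C
E
python3 - <<'E'
from h import *
c=ctrl.get_calibration("wrist")
px=np.array([(435,268),(540,268),(233,109),(342,109),(350,388),(57,76),(726,76),(565,170),(225,170),(300,290),(575,288)])
X,C=wray(c,(px+.5)/2.65-.5+[155,175],[.08,.08,.06,.06,.06,.019,.019,.028,.028,.158,.158])
s=ctrl.sense();t=s["tool_pos"];from scipy.spatial.transform import Rotation as Ro
T=Ro.from_quat(s["tcp_rot"]).as_matrix()
print(C,X.round(4));print("tool frame mm",((X-t)@T*1e3).round(1))
v=X[6]-X[5];print("yaw screws",np.arctan2(-v[0],v[1]));v=X[7]-X[8];print(np.arctan2(-v[0],v[1]));v=X[1]-X[0];print(np.arctan2(-v[0],v[1]))
E
```

```text
[ 0.37146096 -0.11560457  0.32521046] [[ 0.4736 -0.098   0.08  ]
 [ 0.4684 -0.07    0.08  ]
 [ 0.4452 -0.1611  0.06  ]
 [ 0.4398 -0.1306  0.06  ]
 [ 0.5266 -0.115   0.06  ]
 [ 0.4558 -0.2299  0.019 ]
 [ 0.416  -0.0125  0.019 ]
 [ 0.4547 -0.0597  0.028 ]
 [ 0.4746 -0.1666  0.028 ]
 [ 0.4503 -0.1276  0.158 ]
 [ 0.4404 -0.0771  0.158 ]]
tool frame mm [[ -20.2   -0.9   78.9]
 [ -20.3   27.6   78.9]
 [  19.1  -57.8   99. ]
 [  18.9  -26.8   99. ]
 [ -69.3  -27.3   98.9]
 [  21.1 -127.4  139.9]
 [  20.8   93.6  140. ]
 [  -8.6   40.1  131. ]
 [  -8.8  -68.6  130.9]
 [   8.2  -25.7    1. ]
 [   8.7   25.7    1. ]]
yaw screws 0.18119625586239835
0.1845758819009694
0.18121372549826884
```

The sizes and yaw agree. In the tool frame, the paddle centreline is y -42.3, the tab centre y 13.3, and the tab's rear face is 12 mm ahead of the tips. I'll shift y by -14.5, set the opening to 0.52 and descend.

{"op": "move_arm", "data": {
  "deltas": [
    [[0,-14.5,0,0,0.52],[0,0,25,0,0.52],[0,0,25,0,0.52],[0,0,25,0,0.52],[0,0,10,0,0.52],[0,0,0,0,0.52],[0,0,0,0,0.52]]
  ]
}}

```text
time_s: 3.32
tool_pos: [0.4571, -0.115, 0.0746]
tcp_rot: [-0.091, 0.996, -0.0, 0.0]
contact_force: [0.1, 0.1, 0.8]
width: 0.522
grip_force: 0.0
```

Run:
```python
from h import *
s=ctrl.sense();print(s["tool_pos"],s["tcp_rot"],s["width"],s["time_s"],s["contact_force"])
a=ctrl.get_image("wrist")[:,:,::-1][170:410,140:460]
cv2.imwrite("pics/w2.png",cv2.resize(a,None,fx=2.5,fy=2.5,interpolation=cv2.INTER_CUBIC))
```

```text
[ 0.45708174 -0.11497755  0.07462066] [-9.14466600e-02  9.95809921e-01 -7.09343246e-05  3.22138972e-04] 0.5222892379779718 3.3167 [0.07060148 0.05061993 0.76578295]
```

View pics/w2.png

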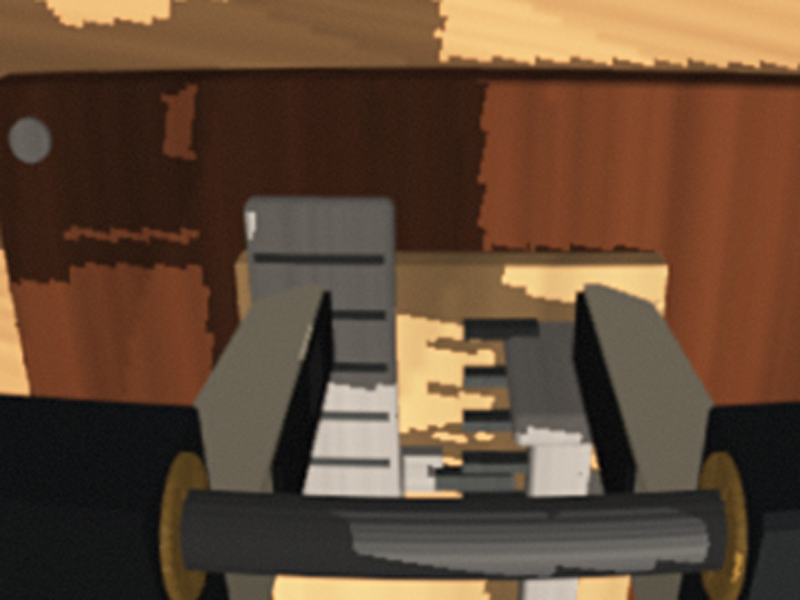

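The left tip sits over the paddle at about (310,290), with the paddle spanning x 247–393. The right tip, at about (580–640,290), is behind the tab but slightly outward. I'll narrow to 0.46 and press down.

{"op": "move_arm", "data": {
  "deltas": [
    [[0,0,0,0,0.46],[0,0,5,0,0.46],[0,0,6,0,0.46],[0,0,5,0,0.46],[0,0,4,0,0.46],[0,0,3,0,0.46],[0,0,0,0,0.46],[0,0,0,0,0.46]]
  ]
}}

```text
time_s: 4.03
tool_pos: [0.4569, -0.1155, 0.0504]
tcp_rot: [-0.091, 0.996, -0.0, 0.0]
contact_force: [0.8, -0.5, 4.4]
width: 0.458
grip_force: 2.5
```

The catch is pressed with about 4.4 N. I'll press slightly more, then push.

{"op": "move_arm", "data": {
  "deltas": [
    [[0,0,1.5,0,0.46],[-4,0,0,0,0.46],[-4,0,0,0,0.46],[-4,0,0,0,0.46],[-4,0,0,0,0.46],[-4,0,0,0,0.46],[-4,0,0,0,0.46],[0,0,0,0,0.46]]
  ]
}}

```text
time_s: 4.7
tool_pos: [0.4679, -0.1133, 0.0492]
tcp_rot: [-0.088, 0.996, 0.0, -0.01]
contact_force: [-27.2, -6.8, 40.1]
width: 0.457
grip_force: 21.0
```

The move stalled with 40 N upward, so I over-pressed onto the catch's bottom stop and friction holds the tip. I'll ease off the depth and the stored push.

{"op": "move_arm", "data": {
  "deltas": [
    [[8,0,0,0,0.46],[0,0,-2.5,0,0.46],[0,0,0,0,0.46]]
  ]
}}

```text
time_s: 4.95
tool_pos: [0.4693, -0.1129, 0.0517]
tcp_rot: [-0.09, 0.996, 0.0, -0.002]
contact_force: [-5.1, -3.0, 5.2]
width: 0.463
grip_force: 3.3
```

Run:
```python
from h import *
s=ctrl.sense();print(s["tool_pos"],s["tcp_rot"],s["width"],s["time_s"],s["contact_force"])
a=ctrl.get_image("wrist")[:,:,::-1][170:410,140:460]
cv2.imwrite("pics/w3.png",cv2.resize(a,None,fx=2.5,fy=2.5,interpolation=cv2.INTER_CUBIC))
```

```text
[ 0.46927506 -0.11293964  0.05171299] [-9.03744175e-02  9.95905532e-01  1.02426829e-04 -2.15055918e-03] 0.4631669976458563 4.95 [-5.11278891 -2.98014917  5.21559316]
```

View pics/w3.png

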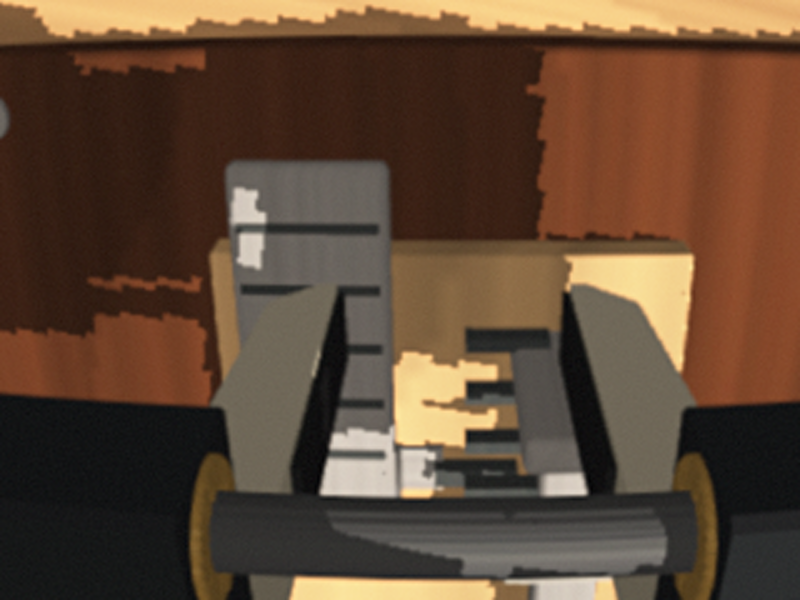

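The tips are now at the tab with light forces and the catch about 8 mm down. I'll continue the push.

{"op": "move_arm", "data": {
  "deltas": [
    [[-4,0,0,0,0.46],[-4,0,0,0,0.46],[-4,0,0,0,0.46],[0,0,0,0,0.46]]
  ]
}}

```text
time_s: 5.33
tool_pos: [0.4822, -0.1105, 0.0512]
tcp_rot: [-0.091, 0.996, 0.0, -0.002]
contact_force: [-2.7, -0.9, 5.2]
width: 0.467
grip_force: 2.5
```

{"op": "move_arm", "data": {
  "deltas": [
    [[-4,0,0,0,0.46],[-4,0,0,0,0.46],[-4,0,0,0,0.46],[-4,0,0,0,0.46],[-4,0,0,0,0.46],[-3,0,0,0,0.46],[0,0,0,0,0.46]]
  ]
}}

```text
time_s: 5.92
tool_pos: [0.5047, -0.1064, 0.0511]
tcp_rot: [-0.091, 0.996, 0.0, -0.002]
contact_force: [-3.4, -0.5, 4.5]
width: 0.46
grip_force: 2.6
```

{"op": "move_arm", "data": {
  "deltas": [
    [[-2,0,0,0,0.46],[-2,0,0,0,0.46],[-2,0,0,0,0.46],[0,0,0,0,0.46],[0,0,0,0,0.46]]
  ]
}}

```text
time_s: 6.33
tool_pos: [0.5049, -0.1063, 0.051]
tcp_rot: [-0.09, 0.996, 0.0, -0.007]
contact_force: [-16.3, -5.0, 17.3]
width: 0.459
grip_force: 10.3
```

It stopped hard at 48.8 mm of travel with force rising to 16 N, which fits the end stop. I'll ease the push, lift straight up and check from above.

{"op": "move_arm", "data": {
  "deltas": [
    [[3,0,0,0,0.46],[2,0,0,0,0.46],[0,0,-5,0,0.46],[0,0,-8,0,0.46],[0,0,-20,0,0.46],[10,0,-30,0,0.46],[10,15,-30,0,0.46],[0,0,0,0,0.46]]
  ]
}}

```text
time_s: 7.0
tool_pos: [0.4854, -0.0936, 0.1487]
tcp_rot: [-0.091, 0.996, -0.0, 0.002]
contact_force: [0.4, 0.5, 0.6]
width: 0.459
grip_force: 0.0
```

{"op": "move_arm", "data": {
  "deltas": [
    [[20,0,-10,0,0.46],[20,0,0,0,0.46],[0,0,0,0,0.46],[0,0,0,0,0.46]]
  ]
}}

```text
time_s: 7.33
tool_pos: [0.4458, -0.1021, 0.1547]
tcp_rot: [-0.091, 0.996, -0.0, 0.0]
contact_force: [0.2, 0.5, 0.3]
width: 0.461
grip_force: 0.0
```

Run:
```python
from h import *
s=ctrl.sense();print(s["tool_pos"],s["tcp_rot"],s["width"],s["time_s"],s["contact_force"])
c=ctrl.get_calibration("wrist");np.savez("pics/c4.npz",**c)
a=ctrl.get_image("wrist")[:,:,::-1][175:335,155:455]
a=cv2.resize(a,(795,424),interpolation=cv2.INTER_CUBIC)
b=ctrl.get_image("side")[:,:,::-1][165:285,330:490]; b=cv2.resize(b,None,fx=1.4,fy=1.4,interpolation=cv2.INTER_CUBIC)
o=np.zeros((600,795,3),np.uint8);o[:424]=a;o[430:430+b.shape[0],:b.shape[1]]=b
d=ctrl.get_image("scene")[:,:,::-1][145:255,250:390]; d=cv2.resize(d,None,fx=1.5,fy=1.5,interpolation=cv2.INTER_CUBIC);o[430:430+d.shape[0],300:300+d.shape[1]]=d
cv2.imwrite("pics/w4.png",o)
```

```text
[ 0.44581139 -0.10208925  0.15472338] [-9.08421701e-02  9.95865254e-01 -2.51054911e-05  3.08711340e-04] 0.46098556193827794 7.3333 [0.15797715 0.54770322 0.34435253]
```

View pics/w4.png

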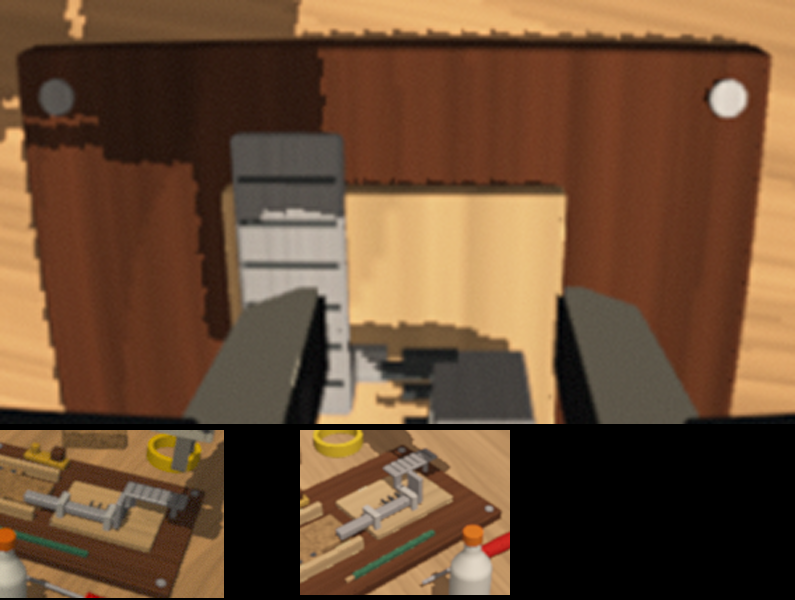

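The wrist view shows the tab well forward: its rear-face base is at about (437,352)–(523,352), against (435,215)–(525,215) before. Paddle rear corners are (231,136) and (342,136). I'll compare numerically.

Run:
```python
from h import *
c=dict(np.load("pics/c4.npz")); f=lambda p:(np.array(p)+.5)/2.65-.5+[155,175]
j=np.array([np.cos(.182),np.sin(.182)])
for z in (.046,.05,.056,.06): 
    X,_=wray(c,f([(231,136),(342,136)]),[z,z]); print("paddle",z,X[:,:2].round(4), ((X[:,:2]-[[.4452,-.1611],[.4398,-.1306]])@j*1e3).round(1))
# initial tab rear face lay on line through (.4736,-.098); where would its base sit in this view
for z in (.028,.032,.036,.04):
    X,_=wray(c,f([(437,352),(523,352)]),[z,z]); print("travel mm if base z",z,((X[:,:2]-[[.4736,-.098],[.4684,-.07]])@j*1e3).round(1))
```

```text
paddle 0.046 [[ 0.4486 -0.1636]
 [ 0.4427 -0.1312]] [2.8 2.7]
paddle 0.05 [[ 0.4473 -0.1629]
 [ 0.4415 -0.131 ]] [1.8 1.6]
paddle 0.056 [[ 0.4455 -0.1619]
 [ 0.4398 -0.1307]] [ 0.1 -0. ]
paddle 0.06 [[ 0.4442 -0.1612]
 [ 0.4386 -0.1305]] [-1.  -1.1]
travel mm if base z 0.028 [43.2 43.4]
travel mm if base z 0.032 [41.1 41.3]
travel mm if base z 0.036 [39.  39.1]
travel mm if base z 0.04 [36.9 37. ]
```

Run:
```python
from h import *
c=dict(np.load("pics/c4.npz")); c1=dict(K=c["K"],rvec=np.array([-1.87355796,-2.2546618,-0.34146131]),tvec=np.array([0.18140079,-0.42399177,0.20868396]))
f=lambda p:(np.array(p)+.5)/2.65-.5+[155,175]; j=np.array([np.cos(.182),np.sin(.182)])
for z in (.028,.032,.036,.04):
    A,_=wray(c1,f([(435,215),(525,215)]),[z,z]);B,_=wray(c,f([(437,352),(523,352)]),[z,z])
    print(z,"start base offset",((A[:,:2]-[[.4736,-.098],[.4684,-.07]])@j*1e3).round(1),"travel",((B-A)[:,:2]@j*1e3).round(1))
# reference: riser rear edge and screws in both pictures
for p,q,z in [((57,76),(57,98),.019),((726,76),(728,98),.019),((565,170),(565,191),.028),((233,109),(231,136),.06),((342,109),(342,136),.06)]:
    A,_=wray(c1,f([p]),[z]);B,_=wray(c,f([q]),[z]);print(((B-A)[0,:2]@j*1e3).round(1))
```

```text
0.028 start base offset [1.9 1.9] travel [41.3 41.4]
0.032 start base offset [0.5 0.5] travel [40.6 40.7]
0.036 start base offset [-0.9 -0.9] travel [39.9 40.1]
0.04 start base offset [-2.4 -2.3] travel [39.3 39.4]
0.4
0.2
-0.5
0.4
0.3
```

Bolt travel is about 40 mm, so it's home. Next I'll confirm the catch height by matching the paddle against the first scene image; 10 mm would be about 4 px.

Run:
```python
from h import *
a=cv2.imread("pics/scene0.png");b=ctrl.get_image("scene")[:,:,::-1].copy();cv2.imwrite("pics/scene1.png",b)
p=P("scene")
pr=lambda X:(lambda q:q[:2]/q[2])(p@np.r_[X,1])
print(pr([.486,-.137,.06])-pr([.486,-.137,.05]))
def crop(i): return cv2.resize(i[154:188,300:346],None,fx=7,fy=7,interpolation=cv2.INTER_CUBIC)
cv2.imwrite("pics/cmp.png",np.hstack([crop(a),crop(b)]))
g=lambda i:cv2.resize(cv2.cvtColor(i,cv2.COLOR_BGR2GRAY),None,fx=8,fy=8,interpolation=cv2.INTER_CUBIC)
A,B=g(a[140:200,290:350]),g(b[140:200,290:350])
t=A[int(19*8):int(31*8),int(16*8):int(34*8)]
r=cv2.matchTemplate(B,t,cv2.TM_CCOEFF_NORMED);_,m,_,l=cv2.minMaxLoc(r);print(m,(np.array(l)-[128,152])/8)
```

```text
[-0.04866903 -3.42856708]
0.9517942070960999 [-0.125 -0.125]
```

View pics/cmp.png

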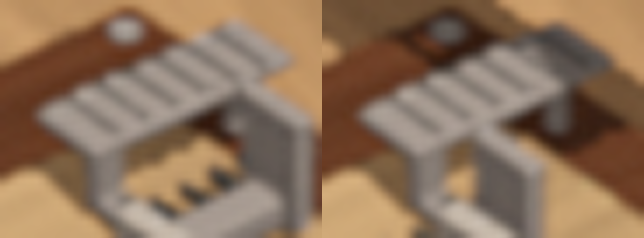

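The paddle is at the same height in both images (shift 0.1 px), so the catch is fully up. The tab is forward and the arm is clear, so I'm handing in.

```bash
python3 -c "
from plant import ctrl
print(ctrl.sign_off())"
```

```text
the job is handed in; nothing more can be done
None
```

I slid the bolt home (about 40 mm measured), the catch sprang back up, the arm is clear, and the job is handed in; no verdict was returned.

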